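# Stage power-supply parts in soldering order

### The job

The four big loose parts for the circuit board in the holder get soldered lowest first, so lay them out in that order on the row of four square marks on the grey mat: the lowest part on the mark nearest the board holder, then each taller one in turn, the tallest on the mark farthest from the board. Stand each part upright on its pins in the middle of its own mark, setting it down rather than letting it drop, and leave all four standing still.

Things in the scene. Friction and masses are not known exactly. Their poses are not given: they have to be found in the camera images.
- relay_center (a point): Power relay: low orange plastic box with a white label on top, 32 x 27 mm and 21.5 mm high overall, 30 g. It stands on four short metal pins (3.5 mm, counted in the height; the case is solid above them). This point is the part's centre, half-way up (10.75 mm above its pin tips); its z points up, its x along the 32 mm side. Starts on the white board (top 12 mm above the bench).
- transformer_center (a point): Encapsulated mains transformer: broad blue block with a white label on top, 53 x 44 mm and 36.5 mm high overall (pins 3.5 mm included), 260 g. This point is the part's centre, half-way up (18.25 mm above its pin tips); its z points up, its x along the 53 mm side. Starts on the white board.
- film_capacitor_center (a point): Film capacitor: red box with white labels on its sides, 42 x 28 mm and 47.5 mm high overall (pins 3.5 mm included), 65 g. This point is the part's centre, half-way up (23.75 mm above its pin tips); its z points up, its x along the 42 mm side. Starts on the white board, like the others, with small things under 20 mm high between them.
- electrolytic_center (a point): Electrolytic capacitor: upright black round can with a silver top and a grey stripe down its side, 35 mm across and 63.5 mm high overall (pins 3.5 mm included), 85 g. This point is the part's centre, half-way up (31.75 mm above its pin tips); its z points up, its x to the stripe. Starts on the white board.
- mark1: White square outline, 64 mm outside, printed on the flat dark grey staging mat (90 x 370 mm, 2 mm thick), at the left end of the row as the robot sees it (+y). The four marks lie 90 mm apart. Origin: centre of the mark on the mat's top, 14 mm above the bench; y runs along the row to the left, z up. Fixed.
- mark2: White square outline, 64 mm outside, printed on the flat dark grey staging mat (90 x 370 mm, 2 mm thick), second from the left. The four marks lie 90 mm apart. Origin: centre of the mark on the mat's top, 14 mm above the bench; y runs along the row to the left, z up. Fixed.
- mark3: White square outline, 64 mm outside, printed on the flat dark grey staging mat (90 x 370 mm, 2 mm thick), third from the left. The four marks lie 90 mm apart. Origin: centre of the mark on the mat's top, 14 mm above the bench; y runs along the row to the left, z up. Fixed.
- mark4: White square outline, 64 mm outside, printed on the flat dark grey staging mat (90 x 370 mm, 2 mm thick), at the right end of the row (-y). The four marks lie 90 mm apart. Origin: centre of the mark on the mat's top, 14 mm above the bench; y runs along the row to the left, z up. Fixed.
- board_holder: Green circuit board, 106 x 94 mm, 45 mm above the bench between the black jaws of its holder (120 x 146 mm, 50 mm high), fixed beyond one end of the grey mat, left (+y) or right (-y). Beyond the other end stands the blue iron stand (base 180 x 85 mm; its iron slants away from the robot, up to 190 mm high). Origin: under its centre, on the bench.
Not all that is in view belongs to the job. What is shaped like the part that bears film_capacitor_center but green or yellow is not meant.

How it is judged (in metres and radians):
At the end, for the whole second after the job is handed in: Counted from the mark nearest the circuit board outward: relay, transformer, film capacitor, electrolytic capacitor, each with its centre within 12 mm (horizontally) of its mark's centre, standing on the mat (height within 3 mm) and upright within 0.1 rad, at rest and released (height (world z) of relay_center between 0.02175 and 0.02775 m and angle between each of relay_center, transformer_center, film_capacitor_center, electrolytic_center's own z axis and vertical below 0.1 rad and linear speed of each of relay, transformer, film_capacitor, electrolytic below 0.02 m/s and contact force between the fingers and relay below 0.05 N and height (world z) of transformer_center between 0.02925 and 0.03525 m and contact force between the fingers and transformer below 0.05 N and height (world z) of film_capacitor_center between 0.03475 and 0.04075 m and contact force between the fingers and film_capacitor below 0.05 N and height (world z) of electrolytic_center between 0.04275 and 0.04875 m and contact force between the fingers and electrolytic below 0.05 N and ((world y of board_holder above 0 m and horizontal distance between relay_center and mark1 below 0.012 m and horizontal distance between transformer_center and mark2 below 0.012 m and horizontal distance between film_capacitor_center and mark3 below 0.012 m and horizontal distance between electrolytic_center and mark4 below 0.012 m) or (world y of board_holder below 0 m and horizontal distance between relay_center and mark4 below 0.012 m and horizontal distance between transformer_center and mark3 below 0.012 m and horizontal distance between film_capacitor_center and mark2 below 0.012 m and horizontal distance between electrolytic_center and mark1 below 0.012 m))); the robot touches nothing.
It fails at once if the relay let go in the air (its pins more than 35 mm above the white board and no finger touching it) (height (world z) of relay_center above 0.05775 m and contact force between the fingers and relay below 0.01 N).
It fails at once if the transformer let go in the air (its pins more than 35 mm above the white board and no finger touching it) (height (world z) of transformer_center above 0.06525 m and contact force between the fingers and transformer below 0.01 N).
It fails at once if the film capacitor let go in the air (its pins more than 35 mm above the white board and no finger touching it) (height (world z) of film_capacitor_center above 0.07075 m and contact force between the fingers and film_capacitor below 0.01 N).
It fails at once if the electrolytic let go in the air (its pins more than 35 mm above the white board and no finger touching it) (height (world z) of electrolytic_center above 0.07875 m and contact force between the fingers and electrolytic below 0.01 N).
It also fails if it takes over 120 s, if anything falls off the work surface, if the arm or the gripper's body presses on something with over 40 N, if the wrist force passes 120 N, or if a joint passes its speed limit or range.

### The arm

A 6-joint arm with a two-finger parallel gripper is mounted at the origin on the work surface. World frame = base frame: x ahead of the robot, y to its left, z up, the work surface at z = 0. Lengths are in m, angles in degrees, forces in N, time in s.
With the tool pointing down it reaches from about 0.375 to 0.75 m from the base axis. Payload 9 kg.
Tool frame: the origin (TCP) lies where the fingers leave the gripper's body, on its centre line; the fingertips stand 73 mm ahead of it and the grasp point (between the pads) lies 54 mm ahead of it (robot.tip_reach is the distance from the TCP to the fingertips, in m); z points along the fingers, y is the direction in which the jaws open and shut (so a half turn about z gives the same grasp; the last joint's range is limited). The gripper opens to 85 mm and grips with 20 to 120 N. Pads are 22 mm wide; open, the fingers measure 114 mm over their backs; the gripper's body (76 mm by 85 mm) begins 54 mm behind the grasp point. The pads swing forward as they close: fully open they stand 13 mm farther back than shut.
Start: joints at [64.017, 5.964, 5.575, 89.605, 0, 77.527], TCP at [0.14, 0.583, 0.304] pointing down, gripper open.
Joint ranges: [-171.21, 171.21], [-48.23, 106.86], [-62.78, 66.21], [-105.2, 120.99], [-86.42, 89.51], [-180, 180]. Speed limits (degrees/s): [127.2, 127.2, 147.25, 180, 180, 180].

### API

Orientations are given as [roll, pitch, yaw] about the fixed x, y, z axes, in that order (R = Rz(yaw) Ry(pitch) Rx(roll)).
In Python, from plant import robot gives the robot as it stands. Calls block until the motion is done:
- robot.move_pose(position, orientation): joint-space move of the TCP to a pose.
- robot.line_to(position, vel=0.15, rotation=None, guard=None): straight line of the TCP; rotation=None keeps the orientation; vel is the mean speed in m/s. With guard (N) it stops when the force on the tool has changed by that much, and returns True; else False.
- robot.goto_joints(angles): joint-space move.
- robot.set_gripper(opening): finger opening in m; the grip force is fixed at half the most; returns when the fingers have stopped.
- robot.pause(seconds).
- robot.ik(position, orientation): joint angles nearest the present ones, or None.
- robot.observe(): the state.
- robot.grab_frame(name): name is "side" or "top" or "wrist"; returns the picture (480x640x3 uint8, blue, green, red); there is no depth.
- robot.get_calibration(name): a dict with "vertical_fov" (degrees; the focal length in pixels is half the picture's height over the tangent of half this angle, whatever the lens; pixels are square), "cx", "cy" (the principal point, pixels), "rvec" (rotation vector, rad) and "tvec" (3), from world to camera coordinates, as OpenCV has them. Camera axes: x right, y down, z forward; pixel columns grow to the right and rows downward; lengths in m; the calibration is good to about 2 mm. A picture is of the moment at which its call begins: read the wrist's pose just before it. get_calibration takes no time and is no camera call; for the wrist camera it gives the pose at the moment of the call.
A pose or a line that the arm cannot do raises robot.IKError and nothing moves.
- robot.job_done(): hands the job in, once; it reports no verdict.
The state is a dict: "time": time; "q": joint angles; "qvel": joint speeds; "joint_torque": joint torques, N m; "tool_pos": TCP position; "tcp_rot": TCP orientation; "ft_force": force on the tool from outside, world axes, zero at the start; "torque": the same for the moment, N m; "gripper_width": finger opening in m.
Only numpy, scipy, OpenCV 4.12 (cv2) and the standard library are available. Lean on these libraries where they do the work, as an engineer would, in place of code of your own. Each camera call takes 0.05 s, during which the arm holds its last target. There are 200 camera calls.

## Working session

There is one attempt and no reset: what is moved stays moved. The work goes in short steps, each a Python script; the robot and the scene stay as the last script left them, time stands still between calls to the robot, and variables do not carry over. Pictures are saved under pics/ and viewed, about 12 in all and at most 16, crops included, and the job is handed in when it is done.

```bash
mkdir -p pics; ls
python3 - <<'E'
from plant import robot
import cv2
for n in("top","side"):
    cv2.imwrite(f"pics/{n}0.png",robot.grab_frame(n)); print(n,robot.get_calibration(n))
print(robot.get_calibration("wrist")); o=robot.observe(); print(o)
E
```

```text
pics
top {'vertical_fov': 56.13638994466208, 'cx': 324.52996778202754, 'cy': 250.00219658753832, 'rvec': array([ 2.1908871 , -2.15893267,  0.06263911]), 'tvec': array([0.00535964, 0.47334429, 1.1306643 ])}
side {'vertical_fov': 42.48645203970087, 'cx': 319.7091198824952, 'cy': 234.13447581028788, 'rvec': array([ 2.19789311, -0.14272035,  0.06359489]), 'tvec': array([-0.47873306,  0.08792728,  1.32094911])}
{'vertical_fov': 66.15179412547415, 'cx': 326.3755722373905, 'cy': 235.12018100558493, 'rvec': array([-2.25257772, -1.77834183, -0.29404824]), 'tvec': array([-0.59966734, -0.0420686 ,  0.3806009 ])}
{'time': 0.1, 'q': array([ 6.40175321e+01,  5.99426714e+00,  5.53270452e+00,  8.96032326e+01,
       -6.84357694e-05,  7.75266474e+01]), 'qvel': array([-0.11111873, -0.04346356,  0.07952377, -0.0235835 , -0.00395206,
        0.0895217 ]), 'joint_torque': array([ 6.39039135e-03, -5.58210182e+01,  5.04719567e+01,  1.30280157e-02,
       -3.05956710e-04,  2.03860276e-05]), 'tool_pos': array([0.14006279, 0.58321933, 0.30322095]), 'tcp_rot': array([-1.79936719e+02, -1.39280008e-02,  1.66490877e+02]), 'ft_force': array([-0.43353193, -0.44099035,  0.26269987]), 'torque': array([0.01056578, 0.01548647, 0.0444854 ]), 'gripper_width': 0.08566140410729092}
```

View pics/top0.png

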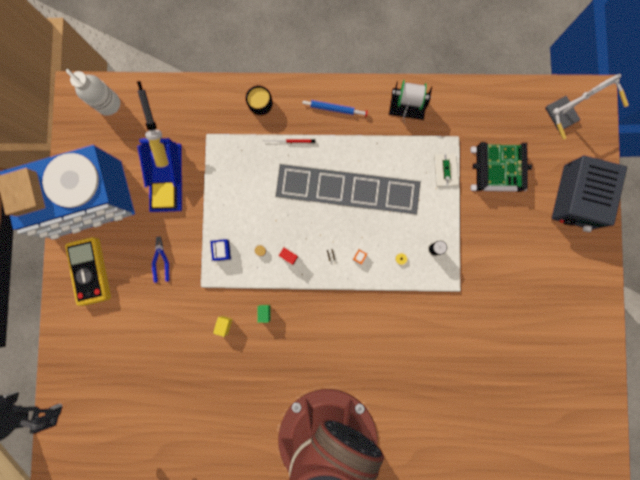

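View pics/side0.png

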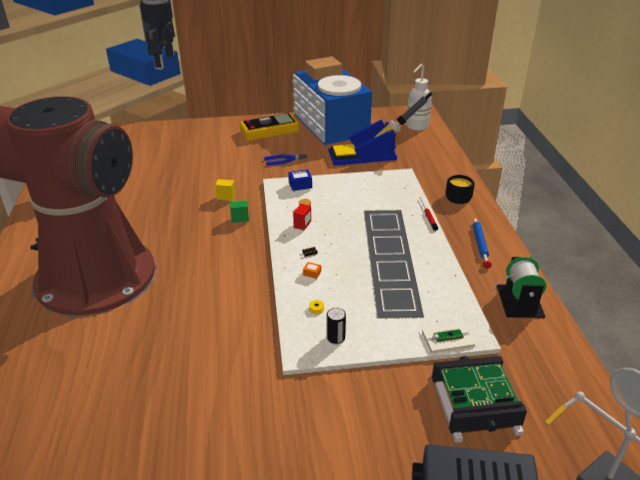

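The top view shows the circuit board in its black holder at (501,167), so at −y, and the blue iron stand at (160,180). The parts are the transformer (220,250), red film capacitor (289,256), relay (360,257) and electrolytic (438,248). The green box (264,314) and yellow box (222,327) are decoys. The row order is therefore relay→mark4 (right), transformer→mark3, film→mark2 and electrolytic→mark1.

```bash
cat > h.py <<'E'
import numpy as np, cv2
from plant import robot
def cast(cal,pts,z):
    """pixels -> world points on plane z"""
    f=240/np.tan(np.radians(cal["vertical_fov"]/2)); R=cv2.Rodrigues(np.array(cal["rvec"]))[0]; t=np.array(cal["tvec"]).ravel()
    p=np.atleast_2d(np.array(pts,float)); c=-R.T@t
    d=np.c_[(p[:,0]-cal["cx"])/f,(p[:,1]-cal["cy"])/f,np.ones(len(p))]@R
    return c+d*((z-c[2])/d[:,2])[:,None]
def proj(cal,P):
    f=240/np.tan(np.radians(cal["vertical_fov"]/2)); R=cv2.Rodrigues(np.array(cal["rvec"]))[0]
    q=np.atleast_2d(P)@R.T+np.array(cal["tvec"]).ravel()
    return np.c_[cal["cx"]+f*q[:,0]/q[:,2],cal["cy"]+f*q[:,1]/q[:,2]]
E
python3 - <<'E'
from h import *
np.set_printoptions(precision=4,suppress=True)
c=robot.get_calibration("top")
for n,p,z in [("trafo",(220,250),.0485),("film",(289,256),.0595),("relay",(360,257),.0335),("elko",(438,247),.0755),("m1",(296,182),.014),("m2",(330,187),.014),("m3",(365,191),.014),("m4",(401,195),.014),("holder",(501,167),.05),("iron",(160,180),.02),("orange",(260,250),.02)]: print(n,cast(c,[p],z)[0])
w=robot.get_calibration("wrist");R=cv2.Rodrigues(w["rvec"])[0];print("cam pos",-R.T@w["tvec"],"axis",R[2], "xaxis",R[0])
for x,y in [(.42,.25),(.42,-.28),(.55,.0),(.6,.12),(.5,-.2)]:
  for yaw in (0,90,180,-90): print(x,y,yaw,robot.ik([x,y,.25],[180,0,yaw]))
E
```

```text
trafo [0.4673 0.2724 0.0485]
film [0.4541 0.0987 0.0595]
relay [ 0.4557 -0.0773  0.0335]
elko [ 0.48   -0.2625  0.0755]
m1 [0.6492 0.089  0.014 ]
m2 [0.6371 0.0007 0.014 ]
m3 [ 0.6277 -0.0898  0.014 ]
m4 [ 0.6184 -0.1825  0.014 ]
holder [ 0.6849 -0.4259  0.05  ]
iron [0.649  0.4417 0.02  ]
orange [0.4707 0.177  0.02  ]
cam pos [0.0588 0.6024 0.374 ] axis [ 0.313  -0.0746 -0.9468] xaxis [0.2321 0.9727 0.0001]
0.42 0.25 0 [  15.3867  -13.9163  -19.0671   84.8492    0.     -164.6133]
0.42 0.25 90 [ 15.3867 -13.9163 -19.0671  84.8492   0.     105.3867]
0.42 0.25 180 [ 15.3867 -13.9163 -19.0671  84.8492   0.      15.3867]
0.42 0.25 -90 [ 15.3867 -13.9163 -19.0671  84.8492   0.     -74.6133]
0.42 -0.28 0 [-48.5672 -11.0233 -16.5553  84.468    0.     131.4328]
0.42 -0.28 90 [-48.5672 -11.0233 -16.5553  84.468    0.      41.4328]
0.42 -0.28 180 [-48.5672 -11.0233 -16.5553  84.468    0.     -48.5672]
0.42 -0.28 -90 [ -48.5672  -11.0233  -16.5553   84.468     0.     -138.5672]
0.55 0.0 0 [-13.6291  -3.0077  -9.1368  83.8709   0.     166.3709]
0.55 0.0 90 [-13.6291  -3.0077  -9.1368  83.8709   0.      76.3709]
0.55 0.0 180 [-13.6291  -3.0077  -9.1368  83.8709   0.     -13.6291]
0.55 0.0 -90 [ -13.6291   -3.0077   -9.1368   83.8709    0.     -103.6291]
0.6 0.12 0 [ -0.9182   7.7984   1.9446  84.1462   0.     179.0818]
0.6 0.12 90 [-0.9182  7.7984  1.9446 84.1462  0.     89.0818]
0.6 0.12 180 [-0.9182  7.7984  1.9446 84.1462  0.     -0.9182]
0.6 0.12 -90 [ -0.9182   7.7984   1.9446  84.1462   0.     -90.9182]
0.5 -0.2 0 [-35.727   -5.0258 -11.0686  83.9572   0.     144.273 ]
0.5 -0.2 90 [-35.727   -5.0258 -11.0686  83.9572   0.      54.273 ]
0.5 -0.2 180 [-35.727   -5.0258 -11.0686  83.9572   0.     -35.727 ]
0.5 -0.2 -90 [ -35.727    -5.0258  -11.0686   83.9572    0.     -125.727 ]
```

```bash
cat > look.py <<'E'
from h import *
import sys
np.set_printoptions(precision=4,suppress=True)
T=dict(trafo=(.467,.272),film=(.454,.099),relay=(.456,-.077),elko=(.48,-.262),m12=(.643,.045),m34=(.623,-.136))
import pickle
D={}
for n in ["trafo","film","m12","m34","elko","relay"]:
    x,y=T[n]; robot.move_pose([x+.084,y,.26],[180,0,180]); robot.pause(.2)
    c=robot.get_calibration("wrist"); im=robot.grab_frame("wrist"); D[n]=(c,im)
    print(n,proj(c,[[x,y,.03]])[0],-cv2.Rodrigues(c["rvec"])[0].T@c["tvec"])
pickle.dump(D,open("d.pkl","wb"))
S=[cv2.resize(D[n][1],(400,300),interpolation=cv2.INTER_AREA) for n in ["trafo","film","relay","elko"]]
cv2.imwrite("pics/mos.png",np.vstack([np.hstack(S[:2]),np.hstack(S[2:])]))
cv2.imwrite("pics/mk.png",np.hstack([cv2.resize(D[n][1],(400,300),interpolation=cv2.INTER_AREA) for n in ["m12","m34"]]))
print(robot.observe()["time"])
E
python3 look.py
```

```text
trafo [325.392  109.5541] [0.467  0.2723 0.3308]
film [324.9078 109.0617] [0.4544 0.0997 0.3307]
m12 [325.3219 109.6139] [0.6427 0.0455 0.3319]
m34 [324.4548 108.7382] [ 0.6236 -0.1349  0.3308]
elko [325.0658 107.703 ] [ 0.4814 -0.2614  0.3306]
relay [327.652  108.9005] [ 0.4566 -0.0784  0.3306]
7.325
```

View pics/mos.png

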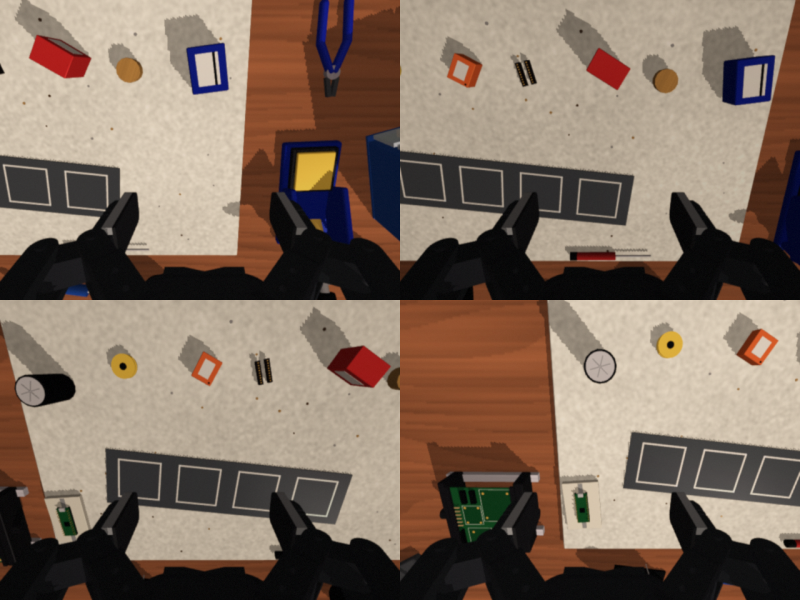

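View pics/mk.png

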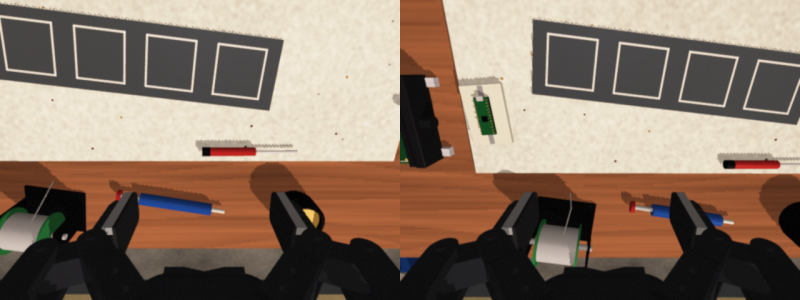

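The nadir views show each part from straight above (mosaic pixels): transformer (208,70), red film capacitor (608,70), relay (207,368) and electrolytic (600,366). The small things beside them are brown, yellow and black. Only one red box has the film capacitor's shape; the green and yellow ones are off the board.

```bash
cat > meas.py <<'E'
from h import *
import pickle
np.set_printoptions(precision=4,suppress=True)
def big(mask,near=None):
    cs=[c for c in cv2.findContours(mask,cv2.RETR_EXTERNAL,cv2.CHAIN_APPROX_NONE)[0] if cv2.contourArea(c)>300]
    if near is None: return cs
    return min(cs,key=lambda c:np.hypot(*(np.array(cv2.minAreaRect(c)[0])-near)))
def mask(im,n):
    h=cv2.cvtColor(im,cv2.COLOR_BGR2HSV)
    H={"trafo":[(105,120,30),(130,255,255)],"film":[(0,150,90),(6,255,255)],"relay":[(6,165,140),(14,255,255)]}
    if n=="film": m=cv2.inRange(h,*H[n])|cv2.inRange(h,(174,150,90),(180,255,255))
    elif n=="elko": m=cv2.inRange(h,(0,0,0),(180,255,75))
    else: m=cv2.inRange(h,*H[n])
    return m
ZT=dict(trafo=.0485,film=.0595,relay=.0335,elko=.0755)
def rect(cal,c,z):
    p=cast(cal,cv2.convexHull(c)[:,0],z)[:,:2]
    (x,y),(w,h),a=cv2.minAreaRect((p*1000).astype(np.float32))
    if w<h: w,h,a=h,w,a+90
    return x,y,w,h,(a+90)%180-90   # long-axis direction in world, deg
def marks(cal,im):
    g=cv2.cvtColor(im,cv2.COLOR_BGR2GRAY); m=cv2.inRange(g,0,125)
    out=[]
    for c in cv2.findContours(m,cv2.RETR_LIST,cv2.CHAIN_APPROX_NONE)[0]:
        if cv2.contourArea(c)<1500: continue
        r=rect(cal,c,.014)
        if 54<r[2]<67 and 54<r[3]<67: out.append(r)
    return sorted(out,key=lambda r:-r[1])
if __name__=="__main__":
    D=pickle.load(open("d.pkl","rb"))
    for n in ZT:
        c,im=D[n]; k=big(mask(im,n),proj(c,[[*(-cv2.Rodrigues(c["rvec"])[0].T@c["tvec"])[:2],.03]])[0])
        print(n,np.array(rect(c,k,ZT[n])),cv2.boundingRect(k))
    for n in ("m12","m34","film","relay"): print(n,np.array(marks(*D[n])))
E
python3 meas.py
```

```text
trafo [467.8575 277.114   51.4347  42.4946   7.4119] (299, 70, 66, 81)
film [455.1016 104.5877  41.2994  27.1913  58.9505] (299, 77, 69, 66)
relay [456.852  -75.0066  31.0704  26.0981 -28.8672] (307, 83, 48, 54)
elko [ 479.2277 -265.5099   33.4014   33.122   -47.4827] (294, 78, 52, 55)
m12 [[ 647.5105   91.4094   58.6304   58.5642   83.5839]
 [ 637.4086    1.6726   58.6241   58.5918   83.576 ]
 [ 627.3076  -88.0994   58.6655   58.2407   -6.3843]
 [ 617.2242 -177.4949   58.6794   58.5432   -6.3837]]
m34 [[ 647.3353   92.421    59.128    58.8408   83.6791]
 [ 637.1502    2.3825   58.7395   58.6953   83.5705]
 [ 627.0689  -87.4501   58.7099   58.6934   83.6151]
 [ 616.9703 -177.1627   58.705    58.6613   -6.4296]]
film [[ 648.3572   91.5667   66.6404   66.4271   -6.4669]
 [ 648.4006   91.5462   60.0609   59.9988   -6.4318]
 [ 628.0032  -87.6468   60.0588   59.8219   -6.4768]
 [ 628.0671  -87.7203   66.5178   66.177    -6.4233]
 [ 617.84   -177.2673   60.2714   59.8532   -6.3447]]
relay [[627.7971 -87.2718  66.8405  66.4153  -6.393 ]
 [627.8167 -87.3001  59.8815  59.7678  -6.4083]]
```

```bash
cat > pp.py <<'E'
from h import *
np.set_printoptions(precision=4,suppress=True)
HI=.235; REACH=.073
def yawsel(x,y,yaw):
    best=None
    for k in (-360,-180,0,180):
        q=robot.ik([x,y,HI],[180,0,yaw+k])
        if q is not None and (best is None or abs(q[5])<abs(best[1][5])-1): best=(yaw+k,q)
    return best[0]
def fz(): return robot.observe()["ft_force"][2]
def pick(x,y,yaw,tipz,opening):
    yaw=yawsel(x,y,yaw); robot.set_gripper(opening)
    robot.move_pose([x,y,HI],[180,0,yaw]); z=tipz+REACH
    if robot.line_to([x,y,z+.03],vel=.15,guard=15) or robot.line_to([x,y,z],vel=.05,guard=10):
        print("CONTACT",robot.observe()["tool_pos"],fz()); raise SystemExit
    f=fz(); robot.set_gripper(0); s=robot.observe(); print("grip",s["gripper_width"],s["tool_pos"],"fz",f,fz())
    robot.line_to([x,y,z+.02],vel=.05); robot.line_to([x,y,HI],vel=.2)
    robot.pause(.1); print("held",robot.observe()["gripper_width"],fz())
    return z
def place(x,y,yaw,z,opening):
    yaw=yawsel(x,y,yaw); robot.move_pose([x,y,HI],[180,0,yaw])
    robot.line_to([x,y,z+.02],vel=.15)
    g=robot.line_to([x,y,z+.0005],vel=.02,guard=4); s=robot.observe(); print("set",g,s["tool_pos"],"want z",z)
    robot.set_gripper(opening); robot.line_to([x,y,z+.05],vel=.1); robot.line_to([x,y,HI],vel=.2)
    print("t",robot.observe()["time"])
MK={1:(.6475,.0915),2:(.6372,.002),3:(.6273,-.088),4:(.6172,-.1774)}
E
python3 - <<'E'
from pp import *
print(robot.tip_reach)
robot.move_pose([.54,-.077,.25],[180,0,151]);robot.set_gripper(.05);print(robot.tip_reach,robot.observe()["gripper_width"])
z=pick(.4568,-.0750,-28.9,.0165,.055)
place(*MK[4],83.6,z+.002,.055)
x,y=MK[4]; robot.move_pose([x+.084,y,.26],[180,0,180]); robot.pause(.2)
from meas import *
c=robot.get_calibration("wrist"); im=robot.grab_frame("wrist"); cv2.imwrite("pics/r1.png",im)
k=big(mask(im,"relay"),proj(c,[[x,y,.03]])[0]); print(rect(c,k,.0355)); print(np.array(marks(c,im)))
E
```

```text
0.0726
0.0726 0.05011798382752066
grip 0.025366264952143433 [ 0.4571 -0.0752  0.09  ] fz -0.014107585504040593 4.2580313180582445
held 0.025484246992911137 -0.001966166729004737
set True [ 0.617  -0.1773  0.092 ] want z 0.0915
t 17.1
(616.2609252929688, -177.520751953125, 31.99245262145996, 27.139978408813477, 83.55765533447266)
[[ 637.169     2.5502   58.6021   58.531    83.5353]
 [ 627.0166  -87.2912   58.588    58.5636   -6.4667]
 [ 616.6169 -177.2722   59.082    59.0649   -6.4408]]
```

The relay is on mark 4, within 0.5 mm by the wrist camera. The other three come next.

Run:
```python
from pp import *
z=pick(.4679,.2771,7.4,.0165,.070)
place(*MK[3],83.6,z+.002,.070)
z=pick(.4551,.1046,59,.021,.055)
place(*MK[2],83.6,z+.002,.055)
z=pick(.4792,-.2655,83.6,.032,.060)
place(*MK[1],83.6,z+.002,.060)
from meas import *
import pickle
for n,i,zt in (("trafo",3,.0505),("film",2,.0615),("elko",1,.0775),("relay",4,.0355)):
    x,y=MK[i]; robot.move_pose([x+.084,y,.26],[180,0,180]); robot.pause(.2)
    c=robot.get_calibration("wrist"); im=robot.grab_frame("wrist"); cv2.imwrite(f"pics/f_{n}.png",im)
    m=mask(im,n)
    if n=="elko":
        k=None
    else:
        k=big(m,proj(c,[[x,y,.03]])[0]); print(n,rect(c,k,zt))
    print(np.array(marks(c,im)))
cv2.imwrite("pics/topf.png",robot.grab_frame("top")[120:310,190:470].repeat(2,0).repeat(2,1))
a=[cv2.resize(cv2.imread(f"pics/f_{n}.png"),(400,300)) for n in ("trafo","film","elko","relay")]
cv2.imwrite("pics/fin.png",np.vstack([np.hstack(a[:2]),np.hstack(a[2:])]))
cv2.imwrite("pics/sidef.png",cv2.resize(robot.grab_frame("side")[180:360,240:500],None,fx=3,fy=3))
```

```text
grip 0.043297449322732114 [0.4683 0.2772 0.09  ] fz 0.4306421275210555 3.00676900174509
held 0.04314052134054586 -1.9857912346655402
set True [ 0.6271 -0.0879  0.092 ] want z 0.0915
t 29.4333
grip 0.0276208384614245 [0.4553 0.1046 0.0944] fz -0.34819531121023084 2.9386287786691745
held 0.02764196276585615 -0.134511721686714
set False [0.6373 0.002  0.0966] want z 0.096
t 41.0833
grip 0.033844091682010344 [ 0.4794 -0.2657  0.1056] fz 0.23277742550780675 3.861650058350551
held 0.03393102417230452 -1.0613093840536318
set True [0.6473 0.0915 0.1075] want z 0.107
t 51.2667
trafo (626.3569946289062, -87.9111557006836, 51.840667724609375, 43.85512161254883, 83.68496704101562)
[[ 626.8204  -87.9588   60.5448   59.0922   83.5015]
 [ 616.8458 -177.2971   59.1483   59.0775   83.22  ]]
film (636.6710815429688, 2.015148162841797, 42.2291145324707, 28.200544357299805, 83.79142761230469)
[[ 637.0876    1.5446   58.8535   58.8065   83.545 ]
 [ 616.951  -177.5126   59.2727   58.9665   83.4943]]
[[647.2427  90.9871  59.3751  59.19    83.5617]]
relay (616.3228759765625, -177.51930236816406, 32.00130081176758, 27.12482261657715, 83.58087921142578)
[[ 616.6567 -176.9635   59.6446   59.0854   83.5759]]
```

View pics/fin.png

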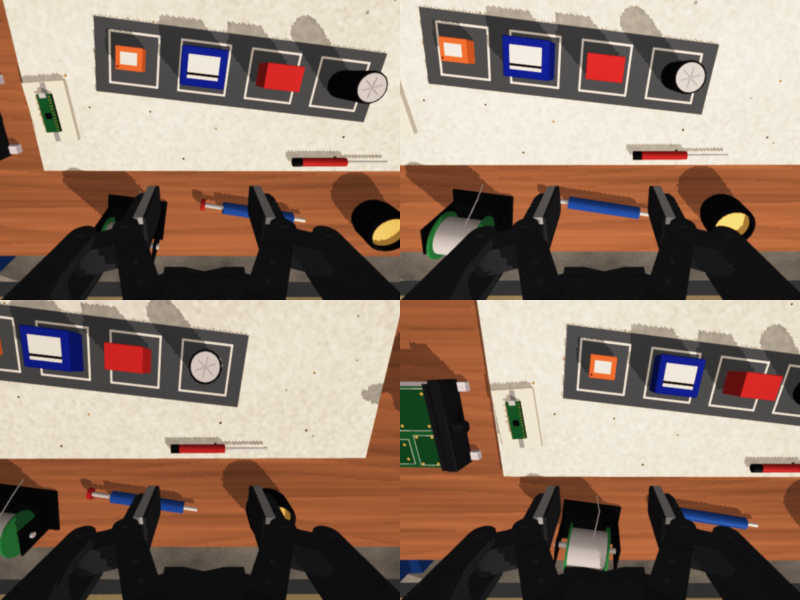

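View pics/sidef.png

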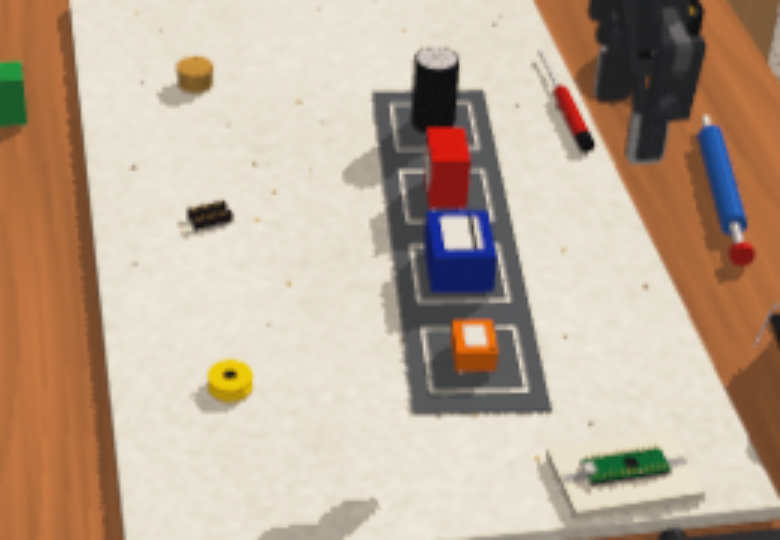

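The pictures show relay, transformer, film capacitor and electrolytic standing upright and centred on the marks, in that order from the board holder outward. The gripper is clear of all of them.

```bash
python3 -c "
from plant import robot
robot.pause(.3);print(robot.observe()['time']);robot.job_done()"
```

```text
55.7333
the job is handed in; nothing more can be done
```

I handed the job in at 55.7 s of the 120 s allowed. From the board holder (at −y) outward, the parts stand as relay on mark4, transformer on mark3, film capacitor on mark2 and electrolytic on mark1. Each was set down gently on its pins and released.

- **Centring:** My last wrist-camera checks put the relay, transformer and film capacitor within about 1 mm of their mark centres. The wrist calibration is itself only good to about 2 mm.
- **Electrolytic:** I checked this one only by eye. In the wrist and side pictures it looks upright and centred on mark1.
- **Upright:** All four look upright in the side view, and no check failed or disagreed.
- **Not measured:** I did not measure tilt, height or residual motion as numbers.

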